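# Open the service cover of a power supply whose latch may be caught

### The arm

A 7-joint arm with a two-finger parallel gripper is mounted at the origin on the work surface. World frame = base frame: x ahead of the robot, y to its left, z up, the work surface at z = 0. Lengths are in m, angles in degrees, forces in N, time in s.
With the tool pointing down it reaches from about 0.425 to 0.95 m from the base axis. Payload 16.7 kg.
Tool frame: the origin (TCP) lies midway between the tips of the shut fingers; the grasp point (between the pads) lies 19 mm behind it (env.hold_point_z is the distance from the TCP to the grasp point, in m); z points along the fingers, y is the line along which they close (so a half turn about z gives the same grasp; the last joint's range is limited). The gripper opens to 94 mm and grips with 3 to 60 N. Pads are 16 mm wide; open, the fingers measure 119 mm over their backs; the gripper's body (75 mm by 177 mm) begins 78 mm behind the grasp point.
Start: joints at [66.434, 24.414, 4.234, 92.017, -1.954, 63.644, -3.845], TCP at [0.175, -0.652, 0.205] pointing down, gripper open.
Joint ranges: [-163.25, 163.25], [-28.42, 122.38], [-70.27, 78.77], [12.13, 141.07], [-58.53, 238.53], [9.26, 117.41], [-156.51, 156.51]. Speed limits (degrees/s): [108.29, 108.29, 136.94, 136.94, 172.46, 172.46, 172.46].

### API

Orientations are given as a 3x3 rotation matrix whose columns are the frame's x, y, z axes.
In Python, from plant import env gives the robot as it stands.
- The arm moves only by the shell command python3 -m jog 'ROWS' [FORCE]. ROWS is JSON, a list that holds one entry, the list of rows, each a list of 7 numbers: the shift along the tool's x, y, z in m, then the turn, a rotation vector about the tool's x, y, z in rad, then the opening, from -1 (shut) to 1 (fully open). In form: [[[dx, dy, dz, rx, ry, rz, fingers], ...]]. A call has 1 to 20 rows; each row is the pose to reach, as a shift and turn from the pose commanded when the call began, along the tool's axes at that moment; what a row does not reach only later rows make up. A row lasts 1/10 s, in which the tool goes at most 50 mm and 8.59 degrees, less where a joint would pass 70% of its speed; a pose out of reach is approached as far as the arm can. A call with a gripper value outside its range is refused whole. The fingers move at their own pace and stop on an object; FORCE is the grip in N (left out, the last holds). Time passes only in rows, so rows that repeat a pose let the fingers close. It gives the time, the measured TCP pose, the force, the opening and the grip force at its end, in the units of the state.
- env.observe(): the state, without advancing time (a new reading comes with each control period).
- env.capture(name): name is "scene" or "side" or "wrist"; returns the picture (400x640x3 uint8, blue, green, red); there is no depth.
- env.get_calibration(name): a dict with "vertical_fov" (degrees; the focal length in pixels is half the picture's height over the tangent of half this angle, whatever the lens; pixels are square), "cx", "cy" (the principal point, pixels), "rvec" (rotation vector, rad) and "tvec" (3), from world to camera coordinates, as OpenCV has them; the wrist camera has in their place "tool_from_camera" (4x4, takes a point from camera to tool coordinates, whose origin is the TCP and whose axes are the flange's). Camera axes: x right, y down, z forward; pixel columns grow to the right and rows downward; lengths in m; the calibration is good to about 2 mm. A picture is of the moment at which its call begins: read the wrist's pose just before it. get_calibration takes no time and is no camera call.
- env.close_job(): hands the job in; it is judged then, once.
Trained networks look in the newest picture that a camera, given by its name, has taken for a name from the list of things; names that differ only in an ending like _2 or _b are one class to them, and where a whole thing is asked for, a point or a joint stands for the part that bears it (a point fixed in the world has none). Each returns a list of dicts, best first, with "conf" (0 to 1); they miss things now and then, are a little off and sometimes report something else, mostly with a low value. They report only what shows in the picture. A call takes as long as a camera call.
- env.boxes_of(camera, query): "box" ([centre column, centre row, width, height] in pixels, round what is visible of it).
- env.cut_out(camera, query): "mask" (400x640 bool, what is visible of it) and "box" ([centre column, centre row, width, height] in pixels, round what is visible of it).
- env.tip_of(camera, query): "location" ([column, row] in pixels: a listed point, or the origin of a listed thing).
The state is a dict: "time": time; "qpos": joint angles; "qd": joint speeds; "effort": joint torques, N m; "tool_pos": TCP position; "tool_rot": TCP orientation; "contact_force": force on the tool from outside, world axes, zero at the start; "ft_torque": the same for the moment, N m; "finger_gap": finger opening in m; "gripper_force": force on a finger pad.
Only numpy, scipy, OpenCV 4.12 (cv2) and the standard library are available. Lean on these libraries where they do the work, as an engineer would, in place of code of your own. Each camera call takes 0.05 s, during which the arm holds its last target. There are 200 camera calls.

### The job

Tug the black handle of the power supply's grey cover upward, before touching the red slide latch, to learn whether the cover is caught: its catch is hidden inside and the latch's position does not tell. If it is caught, slide the red latch all the way to its other stop (if it is free, the latch needs no touching: sliding it would catch the cover), then swing the cover about half open, roughly 45 degrees, and finish holding it there by the handle without letting go. Leave the meter, the spray can and the screwdriver where they are.

Things in the scene. Friction and masses are not known exactly. Their poses are not given: they have to be found in the camera images.
- unit: Metal power supply chassis, fixed to the bench, 240 (x) x 260 (y) x 100 mm high. Origin at the centre of its underside; its own x axis points away from its front (from the latch side to the cover's hinge), y to the left as seen from the front, z up. The hinged grey cover closes its whole top and carries the handle and the latch.
- cover (a joint): Opening angle of the grey sheet metal cover (240 mm from hinge to front edge, 260 mm wide, 6 mm thick, about 0.5 kg): 0 shut, grows as the front edge rises, stop at 1.3 rad. It falls shut when let go. While caught it lifts only about 3 mm at the handle (0.02 rad), then stops hard; free, it takes only its weight (about 4 to 7 N at the handle).
- cover_handle (a point): Middle of the black handle: a round bar 11 mm thick and about 100 mm long, along the unit's y axis, on two posts 38 mm either side of this point. Its centre line is 35 mm above the cover's upper face, so 141 mm above the bench when shut, and the gap under it is 29 mm. It lies 140 mm in front of the hinge line and 41 mm above it when shut. It turns with the cover, and can turn between the fingers.
- cover_hinge (a point): Middle of the cover's hinge line, which runs along the unit's y axis at the rear edge, 100 mm above the bench and 120 mm behind the unit's origin.
- latch (a joint): Travel of the red slide latch on the cover, along the unit's +y: 0 at the stop away from the unit's middle, 0.024 m at the other stop nearer the middle. It starts at or within 3 mm of 0, stays where it is left and slides with about 2 N. Its hook is hidden inside: on some units it holds the cover down at the 0 end and is clear at the 0.024 end, on others the opposite. Push it fully to the stop: halfway may still catch.
- latch_grip (a point): Middle of the latch's red grip block, 30 mm long along the unit's x, 14 mm thick along its y (the sliding direction), rising from 1 to 27 mm above the cover's upper face; this point is 16 mm above that face (122 mm above the bench with the cover shut). It stands on a flat red foot 4 mm high. 65 mm in front of the handle's line; at the 0 end it is 90 mm from the unit's middle towards -y (right).
- meter: Yellow and grey digital multimeter lying flat, 170 x 85 x 36 mm, loose bystander. Origin at the centre of its underside.
- spray_can: Green spray can standing upright, 64 mm across, about 150 mm tall, loose bystander. Origin at the centre of its underside.
- driver: Orange-handled screwdriver lying flat, loose bystander; its handle lies to its own -x, its blade to its +x.

How it is judged (in metres and radians):
On the way, in this order (a step that is already met when the one before it is completed fails the run):
1. the cover is tugged with the latch still where it started: it comes up as far as its catch lets it, or freely (value of joint latch below 0.007 m and value of joint cover above 0.015 rad and contact force between the fingers and cover above 1 N), for 0.1 s.
2. the cover is swung open (value of joint cover above 0.5 rad), for 0.2 s.
At the end, for the whole second after the job is handed in: The cover stands still between 0.5 and 1.1 rad open (29 to 63 degrees), carried by the fingers (more than 1 N of contact), and the meter, spray can and screwdriver are within 20 mm of where they started (value of joint cover between 0.5 and 1.1 rad and velocity of joint cover between -0.1 and 0.1 rad/s and contact force between the fingers and cover above 1 N and distance of each of meter, spray_can, driver from where it was at the start of the episode below 0.02 m); the arm keeps its last pose, push and grip.
It also fails if it takes over 64 s, if anything falls off the work surface, if the arm or the gripper's body presses on something with over 40 N, if the wrist force passes 120 N, or if a joint passes its speed limit or range.

## Working session

There is one attempt and no reset: what is moved stays moved. The work goes in short steps, Python scripts to look and compute and a shell command to move; the robot and the scene stay as the last step left them, time stands still between calls to the robot, and variables do not carry over. Pictures are saved under pics/ and viewed, at most 10 in all, crops included, and the job is handed in when it is done.

```bash
ls; mkdir -p pics
cat > h.py <<'E'
import numpy as np, cv2
from plant import env
def cam(n,obs=None):
    c=env.get_calibration(n); f=200/np.tan(np.radians(c['vertical_fov'])/2)
    K=np.array([[f,0,c['cx']],[0,f,c['cy']],[0,0,1]])
    if 'rvec' in c:
        R=cv2.Rodrigues(np.array(c['rvec'],float))[0]; t=np.array(c['tvec'],float).ravel()
    else:
        T=np.eye(4);T[:3,:3]=obs['tool_rot'];T[:3,3]=obs['tool_pos']
        M=np.linalg.inv(T@np.array(c['tool_from_camera'])); R=M[:3,:3];t=M[:3,3]
    return K,R,t
def ray(C,px):
    K,R,t=C; d=R.T@np.linalg.inv(K)@np.array([*px,1.]); return -R.T@t,d
def onz(C,px,z):
    o,d=ray(C,px); return o+d*(z-o[2])/d[2]
def proj(C,P):
    K,R,t=C; p=K@(R@np.asarray(P,float)+t); return p[:2]/p[2]
def tri(obs):
    A=np.zeros((3,3));b=np.zeros(3)
    for C,px in obs:
        o,d=ray(C,px);d/=np.linalg.norm(d);M=np.eye(3)-np.outer(d,d);A+=M;b+=M@o
    return np.linalg.solve(A,b)
E
python3 - <<'E'
from h import *
o=env.observe();print(o['tool_pos'],o['tool_rot'],o['time'],o['finger_gap'],env.hold_point_z)
ims=[]
Z={'cover_handle':.141,'latch_grip':.122,'cover_hinge':.1,'unit':0,'meter':0,'spray_can':0,'driver':0.01}
P={}
for n in ['scene','side','wrist']:
    im=env.capture(n);cv2.imwrite(f'pics/{n}0.png',im);C=cam(n,o)
    for q in Z:
        r=env.tip_of(n,q)
        for k in r[:1]:
            print(n,q,np.round(k['location']),round(k['conf'],2),np.round(onz(C,k['location'],Z[q]),3)); P.setdefault(q,[]).append((C,k['location']))
for q in P:
    if len(P[q])>1: print(q,tri(P[q]).round(3))
E
```

```text
pics
[ 0.1745668  -0.65159793  0.20480169] [[ 9.65932080e-01  2.58795392e-01 -4.03323319e-04]
 [ 2.58795692e-01 -9.65931367e-01  1.17635007e-03]
 [-8.51486688e-05 -1.24065260e-03 -9.99999227e-01]] 0.0 0.09380774990789653 0.0188
scene cover_handle [346. 171.] 0.87 [0.575 0.107 0.141]
scene latch_grip [313. 184.] 0.51 [ 0.551 -0.     0.122]
scene cover_hinge [381. 208.] 0.9 [0.73  0.127 0.1  ]
scene unit [350. 210.] 0.85 [0.609 0.102 0.   ]
scene meter [415. 165.] 0.75 [0.558 0.425 0.   ]
scene spray_can [181. 244.] 0.85 [ 0.443 -0.411  0.   ]
scene driver [208. 287.] 0.91 [ 0.64  -0.405  0.01 ]
side cover_handle [298. 210.] 0.69 [0.586 0.099 0.141]
side latch_grip [337. 200.] 0.56 [ 0.551 -0.005  0.122]
side cover_hinge [255. 200.] 0.6 [0.72  0.134 0.1  ]
side unit [291. 241.] 0.9 [0.607 0.113 0.   ]
side spray_can [446. 176.] 0.71 [ 0.44  -0.404  0.   ]
side driver [395. 147.] 0.83 [ 0.633 -0.389  0.01 ]
cover_handle [0.582 0.102 0.148]
latch_grip [ 0.551 -0.002  0.124]
cover_hinge [0.725 0.131 0.094]
unit [ 0.608  0.108 -0.005]
spray_can [ 0.441 -0.409 -0.004]
driver [ 0.637 -0.402  0.001]
```

View pics/scene0.png

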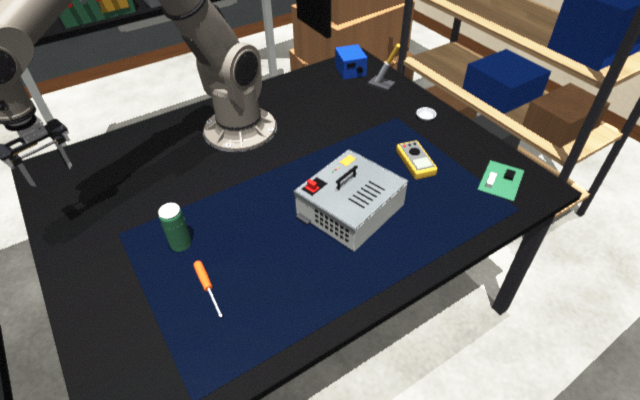

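View pics/side0.png

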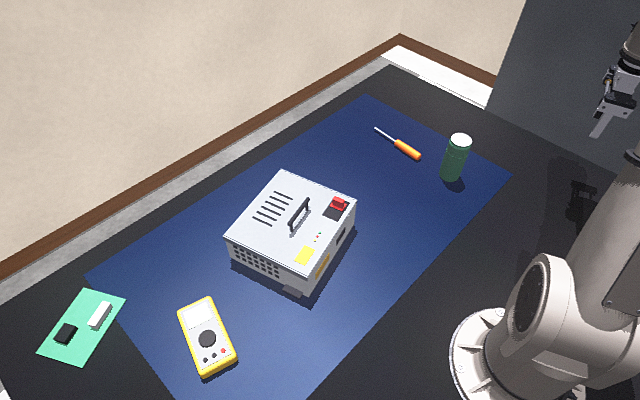

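The scene view shows the handle near (346,177) and the red latch near (313,186), with the front facing the robot. The unit is yawed about 16°. The meter is behind-left and the can and driver are to the right. I'll go up and over the can to a spot above the handle.

```bash
python3 -m jog '[[[0,0,-0.05,0,0,0,1],[0,0,-0.1,0,0,0,1],[0.03,-0.02,-0.15,0,0,0,1],[0.07,-0.045,-0.155,0,0,-0.1,1],[0.11,-0.07,-0.155,0,0,-0.2,1],[0.15,-0.095,-0.155,0,0,-0.3,1],[0.19,-0.12,-0.155,0,0,-0.4,1],[0.23,-0.145,-0.155,0,0,-0.5,1],[0.27,-0.17,-0.155,0,0,-0.6,1],[0.31,-0.2,-0.155,0,0,-0.7,1],[0.343,-0.22,-0.155,0,0,-0.8,1],[0.343,-0.22,-0.155,0,0,-0.8,1],[0.343,-0.22,-0.155,0,0,-0.8,1]]]'; python3 -c "
from plant import env
o=env.observe();print(o['tool_rot'],o['qpos'])"
```

```text
time: 2.5
tool_pos: [0.4493, -0.3504, 0.3605]
tool_rot: [[0.487, 0.874, -0.0], [0.874, -0.487, -0.0], [-0.0, -0.0, -1.0]]
contact_force: [0.2, 0.2, -0.4]
finger_gap: 0.0937
gripper_force: 0.0
[[ 4.86765891e-01  8.73532458e-01 -1.05761846e-04]
 [ 8.73532451e-01 -4.86765901e-01 -1.16364253e-04]
 [-1.53129212e-04 -3.57442552e-05 -9.99999988e-01]] [ 43.34850436   9.41291361 -13.72046548  92.99143942   2.28291716
  77.87093638   0.19770592]
```

```bash
python3 -m jog '[[[0.04,-0.01,0.0,0,0,-0.08,1],[0.08,-0.02,0,0,0,-0.16,1],[0.12,-0.03,0,0,0,-0.24,1],[0.16,-0.04,0,0,0,-0.32,1],[0.2,-0.053,0,0,0,-0.4,1],[0.24,-0.064,0,0,0,-0.48,1],[0.28,-0.075,0,0,0,-0.56,1],[0.32,-0.086,0,0,0,-0.64,1],[0.36,-0.097,0,0,0,-0.72,1],[0.4,-0.108,0.01,0,0,-0.787,1],[0.438,-0.118,0.02,0,0,-0.787,1],[0.438,-0.118,0.02,0,0,-0.787,1],[0.438,-0.118,0.02,0,0,-0.787,1]]]'
python3 - <<'E'
from h import *
o=env.observe();print(o['qpos'],o['tool_rot'])
Z={'cover_handle':.141,'latch_grip':.122,'cover_hinge':.1,'unit':0}
im=env.capture('wrist');C=cam('wrist',o);cv2.imwrite('pics/w1.png',im)
for q in Z:
    for k in env.tip_of('wrist',q)[:1]:
        print(q,np.round(k['location']),round(k['conf'],2),np.round(onz(C,k['location'],Z[q]),3))
E
```

```text
time: 3.8
tool_pos: [0.5597, 0.0883, 0.3401]
tool_rot: [[-0.273, 0.962, -0.001], [0.962, 0.273, -0.0], [-0.0, -0.001, -1.0]]
contact_force: [0.4, -0.4, -0.2]
finger_gap: 0.0937
gripper_force: 0.0
[ 15.39745064  11.914739   -36.26220817  94.12529493   7.21458983
  76.37482873  -6.13986415] [[-2.73053270e-01  9.61998538e-01 -8.51302892e-04]
 [ 9.61998914e-01  2.73053159e-01 -2.46532937e-04]
 [-4.71338078e-06 -8.86269083e-04 -9.99999607e-01]]
cover_handle [344. 170.] 0.8 [0.58  0.099 0.141]
latch_grip [291. 238.] 0.78 [ 0.545 -0.001  0.122]
cover_hinge [459. 162.] 0.68 [0.715 0.14  0.1  ]
unit [353. 151.] 0.73 [0.601 0.108 0.   ]
```

View pics/w1.png

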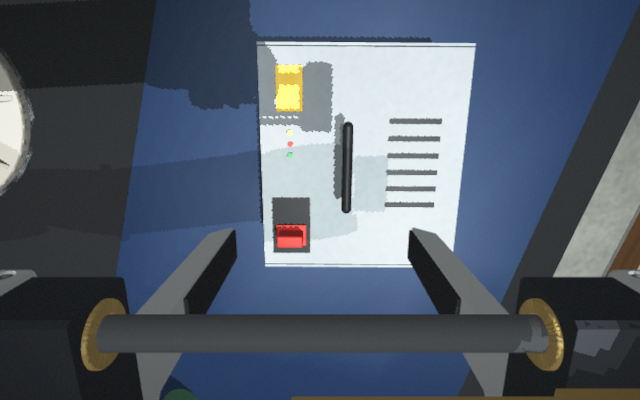

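The handle bar runs from (348,123) to (347,212), and the latch is at (291,236), in the lower part of its slot. I'll get the precise yaw from the bar's ends and the cover's corners.

Run:
```python
from h import *
o=env.observe();C=cam('wrist',o)
a=onz(C,(348,124),.141);b=onz(C,(346.5,211),.141);c=onz(C,(291,237),.135)
print('handle',(a+b)/2,'len',np.linalg.norm(a-b)); 
d=a-b;print('yaw handle',np.degrees(np.arctan2(-d[0],d[1])))
fr=onz(C,(259,44),.106)-onz(C,(265,265),.106);print('yaw front',np.degrees(np.arctan2(-fr[0],fr[1])))
k=onz(C,(475,44),.106)-onz(C,(259,44),.106);print('side',np.degrees(np.arctan2(k[1],k[0])),np.linalg.norm(k))
R=np.array(o['tool_rot']);m=(a+b)/2;print('tool shift',R.T@(m-np.array(o['tool_pos'])),'latch',c)
```

```text
handle [0.58400817 0.10034103 0.141     ] len 0.0962012354522849
yaw handle 15.864246018972842
yaw front 14.848320784152554
side 15.77851706503476 0.23616939872902495
tool shift [0.00565619 0.02676553 0.19986108] latch [0.54484728 0.0043448  0.135     ]
```

```bash
python3 -m jog '[[[0.002,0.01,0.04,0,0,0,0.2],[0.005,0.02,0.08,0,0,0,0.2],[0.005,0.025,0.12,0,0,0,0.2],[0.005,0.025,0.15,0,0,0,0.2],[0.005,0.025,0.175,0,0,0,0.2],[0.005,0.025,0.19,0,0,0,0.2],[0.005,0.025,0.205,0,0,0,0.2],[0.005,0.025,0.215,0,0,0,0.2],[0.005,0.025,0.215,0,0,0,0.2]]]'
python3 - <<'E'
from h import *
cv2.imwrite('pics/w2.png',env.capture('wrist'))
E
```

```text
time: 4.95
tool_pos: [0.5819, 0.1007, 0.1248]
tool_rot: [[-0.274, 0.962, -0.001], [0.962, 0.274, -0.0], [0.0, -0.001, -1.0]]
contact_force: [-0.3, -0.7, 0.4]
finger_gap: 0.0563
gripper_force: 0.0
```

View pics/w2.png

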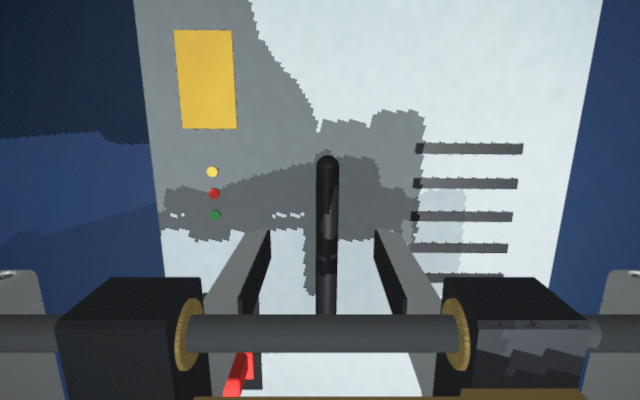

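The bar (columns 317–338) sits between the fingers, so I'll close and tug gently.

```bash
python3 -m jog '[[[0,0,0,0,0,0,-1],[0,0,0,0,0,0,-1],[0,0,0,0,0,0,-1],[0,0,0,0,0,0,-1],[0,0,0,0,0,0,-1],[0,0,0,0,0,0,-1],[0,0,0,0,0,0,-1],[0,0,0,0,0,0,-1]]]' 35; python3 -m jog '[[[0,0,-0.001,0,0,0,-1],[0,0,-0.002,0,0,0,-1],[0,0,-0.003,0,0,0,-1],[0,0,-0.003,0,0,0,-1],[0,0,-0.004,0,0,0,-1],[0,0,-0.004,0,0,0,-1]]]'
```

```text
time: 5.8
tool_pos: [0.584, 0.1015, 0.1259]
tool_rot: [[-0.274, 0.962, 0.004], [0.962, 0.274, 0.002], [0.001, 0.004, -1.0]]
contact_force: [12.3, 2.5, -8.8]
finger_gap: 0.0099
gripper_force: 35.0
time: 6.4
tool_pos: [0.5848, 0.1017, 0.129]
tool_rot: [[-0.274, 0.962, 0.005], [0.962, 0.274, 0.003], [0.001, 0.005, -1.0]]
contact_force: [24.7, 6.8, -27.5]
finger_gap: 0.0101
gripper_force: 35.0
```

```bash
python3 -m jog '[[[0,0.002,-0.001,0,0,0,-1],[0,0.002,-0.002,0,0,0,-1],[0,0.002,-0.002,0,0,0,-1],[0,0.002,-0.002,0,0,0,-1]]]'
```

```text
time: 6.8
tool_pos: [0.5849, 0.1017, 0.1294]
tool_rot: [[-0.274, 0.962, 0.001], [0.962, 0.274, 0.002], [0.001, 0.001, -1.0]]
contact_force: [20.4, 5.0, -39.0]
finger_gap: 0.0101
gripper_force: 35.0
```

The cover hits a hard stop at about 3 mm with 39 N, so it is caught. Lower, release, lift clear, then go to the right side of the latch.

```bash
python3 -m jog '[[[0,-0.001,0.002,0,0,0,-1],[0,-0.001,0.005,0,0,0,-1],[0,-0.001,0.005,0,0,0,0.2],[0,-0.001,0.005,0,0,0,0.2],[0,-0.001,0.005,0,0,0,0.2],[0,-0.001,0.005,0,0,0,0.2],[0,-0.001,-0.02,0,0,0,0.2],[0,-0.001,-0.05,0,0,0,0.2],[0,-0.001,-0.07,0,0,0,-1],[0,-0.001,-0.07,0,0,0,-1],[0,-0.001,-0.07,0,0,0,-1],[0,-0.001,-0.07,0,0,0,-1]]]'
python3 - <<'E'
from h import *
o=env.observe();R=np.array(o['tool_rot']);p=np.array(o['tool_pos'])
h=np.array([.584,.1015,0]);a=np.radians(15.8);U=np.array([[np.cos(a),-np.sin(a),0],[np.sin(a),np.cos(a),0],[0,0,1]])
t=h+U@np.array([-.065,-.119,.114]);print(t,R.T@(t-p))
for n in ['scene','side']:
    env.capture(n)
    for k in env.tip_of(n,'latch_grip')[:1]:
        w=onz(cam(n),k['location'],.122);print(w,k['conf'],U.T@(w-h))
E
```

```text
time: 8.0
tool_pos: [0.5826, 0.101, 0.2006]
tool_rot: [[-0.274, 0.962, -0.001], [0.962, 0.274, -0.0], [0.0, -0.001, -1.0]]
contact_force: [0.7, -0.2, -0.2]
finger_gap: 0.0277
gripper_force: 0.0
[ 0.55385718 -0.03070216  0.114     ] [-0.11875314 -0.06369325  0.08670348]
[ 0.54898043 -0.41831194  0.122     ] 0.62 [-0.17523098 -0.49063726  0.122     ]
[0.54498057 0.00059237 0.122     ] 0.7 [-0.06502035 -0.08647092  0.122     ]
```

```bash
python3 -m jog '[[[-0.03,-0.015,0,0,0,0,-1],[-0.06,-0.03,0,0,0,0,-1],[-0.09,-0.05,0,0,0,0,-1],[-0.12,-0.063,0,0,0,0,-1],[-0.12,-0.063,0.03,0,0,0,-1],[-0.12,-0.063,0.06,0,0,0,-1],[-0.12,-0.063,0.075,0,0,0,-1],[-0.12,-0.063,0.085,0,0,0,-1],[-0.12,-0.063,0.085,0,0,0,-1]]]'
python3 - <<'E'
from h import *
cv2.imwrite('pics/w3.png',env.capture('wrist'))
E
```

```text
time: 9.1
tool_pos: [0.5551, -0.0311, 0.1157]
tool_rot: [[-0.275, 0.961, -0.002], [0.961, 0.275, 0.0], [0.001, -0.001, -1.0]]
contact_force: [1.1, 0.2, 0.3]
finger_gap: 0.0001
gripper_force: 0.0
```

View pics/w3.png

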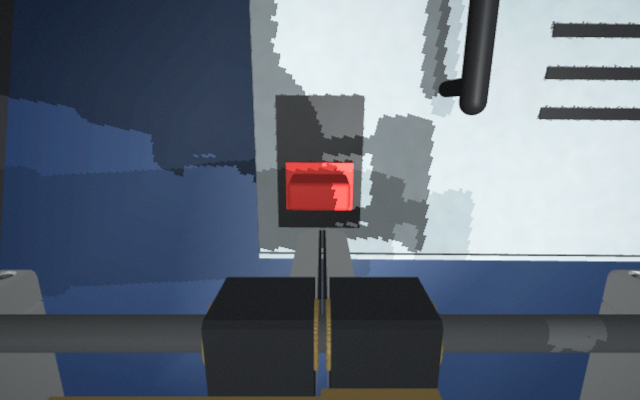

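The latch block at (320,188) lines up with the closed fingers at column 322. Push along tool +x.

```bash
python3 -m jog '[[[0.006,0,0,0,0,0,-1],[0.012,0,0,0,0,0,-1],[0.016,0,0,0,0,0,-1],[0.02,0,0,0,0,0,-1],[0.024,0,0,0,0,0,-1],[0.028,0,0,0,0,0,-1],[0.031,0,0,0,0,0,-1],[0.033,0,0,0,0,0,-1],[0.033,0,0,0,0,0,-1]]]'; python3 -m jog '[[[0.002,0,0,0,0,0,-1],[0.004,0,0,0,0,0,-1],[0.004,0,0,0,0,0,-1]]]'
```

```text
time: 10.05
tool_pos: [0.5462, 0.0006, 0.1164]
tool_rot: [[-0.275, 0.962, -0.0], [0.962, 0.275, 0.0], [0.0, -0.0, -1.0]]
contact_force: [0.2, 0.3, 1.1]
finger_gap: 0.0003
gripper_force: 0.0
time: 10.35
tool_pos: [0.5451, 0.0044, 0.1164]
tool_rot: [[-0.275, 0.962, -0.0], [0.962, 0.275, 0.0], [0.0, -0.0, -1.0]]
contact_force: [-0.5, 0.1, 0.4]
finger_gap: 0.0005
gripper_force: 0.0
```

```bash
python3 -m jog '[[[0.002,0,0,0,0,0,-1],[0.003,0,0,0,0,0,-1],[0.004,0,0,0,0,0,-1],[0.004,0,0,0,0,0,-1]]]'
python3 - <<'E'
from h import *
cv2.imwrite('pics/w4.png',env.capture('wrist'))
E
```

```text
time: 10.75
tool_pos: [0.5447, 0.0056, 0.1165]
tool_rot: [[-0.273, 0.962, 0.001], [0.962, 0.273, -0.002], [-0.002, 0.0, -1.0]]
contact_force: [3.7, -12.7, -2.1]
finger_gap: 0.0005
gripper_force: 6.7
```

View pics/w4.png

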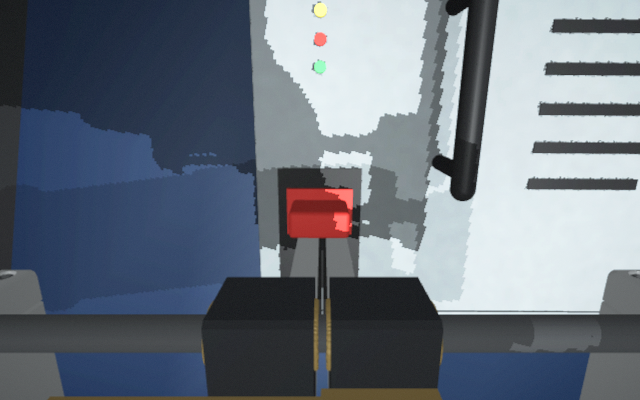

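The block is at the far end of its slot and the push reads 13 N, so it is at the stop. Back off, lift, return to the handle and grip it.

```bash
python3 -m jog '[[[-0.01,0,0,0,0,0,-1],[-0.012,0,-0.03,0,0,0,-1],[-0.012,0,-0.07,0,0,0,-0.5],[0.02,0.02,-0.085,0,0,0,0.2],[0.05,0.045,-0.085,0,0,0,0.2],[0.079,0.0645,-0.085,0,0,0,0.2],[0.079,0.0645,-0.085,0,0,0,0.2],[0.079,0.0645,-0.06,0,0,0,0.2],[0.079,0.0645,-0.035,0,0,0,0.2],[0.079,0.0645,-0.015,0,0,0,0.2],[0.079,0.0645,-0.008,0,0,0,0.2],[0.079,0.0645,-0.008,0,0,0,0.2],[0.079,0.0645,-0.008,0,0,0,-1],[0.079,0.0645,-0.008,0,0,0,-1],[0.079,0.0645,-0.008,0,0,0,-1],[0.079,0.0645,-0.008,0,0,0,-1],[0.079,0.0645,-0.008,0,0,0,-1],[0.079,0.0645,-0.008,0,0,0,-1]]]' 35
```

```text
time: 12.6
tool_pos: [0.5846, 0.1016, 0.1246]
tool_rot: [[-0.274, 0.962, 0.0], [0.962, 0.274, 0.0], [-0.0, 0.0, -1.0]]
contact_force: [-3.8, -0.9, 1.3]
finger_gap: 0.0117
gripper_force: 3.0
```

```bash
python3 -m jog '[[[0,0,0,0,0,0,-1],[0,0,0,0,0,0,-1],[0,0.001,-0.003,0,0,0,-1],[0,0.002,-0.006,0,0,0,-1],[0,0.003,-0.009,0,0,0,-1],[0,0.004,-0.012,0,0,0,-1],[0,0.004,-0.012,0,0,0,-1]]]'
```

```text
time: 13.3
tool_pos: [0.5879, 0.1025, 0.1366]
tool_rot: [[-0.274, 0.962, -0.001], [0.962, 0.274, -0.0], [-0.0, -0.001, -1.0]]
contact_force: [-6.4, -1.9, -3.7]
finger_gap: 0.0104
gripper_force: 35.0
```

The cover is free: it has come up 12 mm with about 4 N. Continue along the arc to about 42°.

```bash
python3 -m jog '[[[0,0.0025,-0.006,0,0,0,-1],[0,0.005,-0.0115,0,0,0,-1],[0,0.008,-0.017,0,0,0,-1],[0,0.011,-0.023,0,0,0,-1],[0,0.0145,-0.028,0,0,0,-1],[0,0.018,-0.0335,0,0,0,-1],[0,0.022,-0.0385,0,0,0,-1],[0,0.026,-0.0435,0,0,0,-1],[0,0.0305,-0.048,0,0,0,-1],[0,0.035,-0.0525,0,0,0,-1],[0,0.035,-0.0525,0,0,0,-1]]]'; python3 -m jog '[[[0,0.0045,-0.0045,0,0,0,-1],[0,0.0095,-0.0085,0,0,0,-1],[0,0.0145,-0.0125,0,0,0,-1],[0,0.02,-0.016,0,0,0,-1],[0,0.025,-0.019,0,0,0,-1],[0,0.025,-0.019,0,0,0,-1],[0,0.025,-0.019,0,0,0,-1],[0,0.025,-0.019,0,0,0,-1],[0,0.025,-0.019,0,0,0,-1]]]'
python3 - <<'E'
from h import *
cv2.imwrite('pics/s5.png',np.vstack([env.capture('side')[130:330],env.capture('wrist')]))
E
```

```text
time: 14.4
tool_pos: [0.621, 0.1117, 0.1905]
tool_rot: [[-0.274, 0.962, -0.003], [0.962, 0.274, -0.002], [-0.001, -0.003, -1.0]]
contact_force: [-20.6, -8.2, 15.2]
finger_gap: 0.0099
gripper_force: 35.0
time: 15.3
tool_pos: [0.646, 0.1186, 0.2106]
tool_rot: [[-0.274, 0.962, 0.001], [0.962, 0.274, -0.001], [-0.001, 0.0, -1.0]]
contact_force: [-17.0, -7.7, 23.2]
finger_gap: 0.0099
gripper_force: 35.0
```

View pics/s5.png

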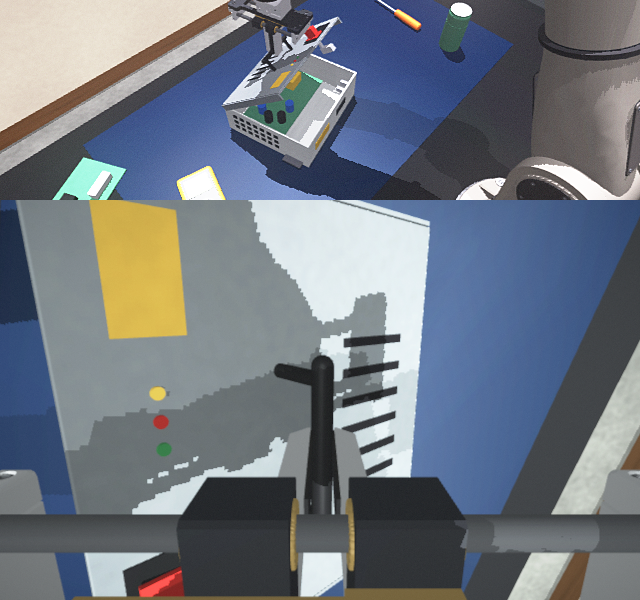

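The side view shows the cover open about 42°, with the handle held and the can, meter and driver undisturbed. I'll ease the radial squeeze (about 28 N) slightly outward along the arc's radius.

```bash
python3 -m jog '[[[0,-0.0005,-0.001,0,0,0,-1],[0,-0.001,-0.002,0,0,0,-1],[0,-0.001,-0.002,0,0,0,-1],[0,-0.001,-0.002,0,0,0,-1],[0,-0.001,-0.002,0,0,0,-1],[0,-0.001,-0.002,0,0,0,-1]]]'; python3 -c "
from plant import env
import numpy as np
print(np.abs(env.observe()['qd']).max())"
```

```text
time: 16.0
tool_pos: [0.6453, 0.1184, 0.2104]
tool_rot: [[-0.274, 0.962, 0.0], [0.962, 0.274, -0.001], [-0.001, -0.0, -1.0]]
contact_force: [-4.2, -4.3, 1.5]
finger_gap: 0.0101
gripper_force: 35.0
0.08985988485088896
```

```bash
python3 -m jog '[[[0,0,0,0,0,0,-1],[0,0,0,0,0,0,-1],[0,0,0,0,0,0,-1],[0,0,0,0,0,0,-1],[0,0,0,0,0,0,-1]]]'; python3 -c "
from plant import env
print(env.close_job())"
```

```text
time: 16.5
tool_pos: [0.6453, 0.1184, 0.2104]
tool_rot: [[-0.274, 0.962, 0.0], [0.962, 0.274, -0.001], [-0.001, -0.0, -1.0]]
contact_force: [-3.2, -4.0, 1.6]
finger_gap: 0.0098
gripper_force: 35.0
the job is handed in; nothing more can be done
None
```

I handed the job in at 16.5 s; no verdict came back. The tug showed the cover was caught, so I slid the latch to its other stop and swung the cover open to about 42°, still held by the handle, with the meter, spray can and screwdriver untouched.

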